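# Stand the toppled bottles up and close the row

## Robot

A 6-joint arm with a two-finger parallel gripper is mounted at the origin on the work surface. World frame = base frame: x ahead of the robot, y to its left, z up, the work surface at z = 0. Lengths are in m, angles in degrees, forces in N, time in s.
With the tool pointing down it reaches from about 0.4 to 0.825 m from the base axis. Payload 7 kg.
Tool frame: the origin (TCP) lies at the very end of the fingers, on their centre line; the grasp point (between the pads) lies 19 mm behind it; z points along the fingers, y is the line along which they close (so a half turn about z gives the same grasp; the last joint's range is limited). The gripper opens to 88 mm and grips with 3 to 60 N. Pads are 19 mm wide; open, the fingers measure 130 mm over their backs; the gripper's body (78 mm by 193 mm) begins 47 mm behind the grasp point.
Start: joints at [-57.061, 20.546, 0.682, 0, -70.136, -16.507], TCP at [0.191, -0.647, 0.227] pointing down, gripper open.
Joint ranges: [-176.03, 176.03], [-82.01, 121.73], [-58.28, 71.71], [-173.87, 95.51], [-174.79, -0.11], [-173.66, 173.66]. Speed limits (degrees/s): [136.94, 136.94, 172.46, 180, 180, 180].

## Interface

Orientations are given as [roll, pitch, yaw] about the fixed x, y, z axes, in that order (R = Rz(yaw) Ry(pitch) Rx(roll)).
In Python, from plant import get_state, imaging, r, finder gives the robot as it stands.
- The arm moves only by the shell command python3 -m handwheel 'ROWS' [FORCE]. ROWS is JSON, a list of rows, each a list of 5 numbers: the closure, from 0 (fully open) to 1 (shut), then the shift along the world's x, y, z in cm, then the turn about the world's z in degrees. A call has 1 to 8 rows; each row is the pose to reach, as a shift and turn from the pose commanded when the call began; what a row does not reach only later rows make up. A row lasts 1/8 s, in which the tool goes at most 62.5 mm and 10.7 degrees, less where a joint would pass 70% of its speed; a pose out of reach is approached as far as the arm can. A call with a gripper value outside its range is refused whole. The fingers move at their own pace and stop on an object; FORCE is the grip in N (left out, the last holds). Time passes only in rows, so rows that repeat a pose let the fingers close. It gives the time, the measured TCP pose, the force, the opening and the grip force at its end, in the units of the state.
- get_state(): the state, without advancing time (a new reading comes with each control period).
- imaging.capture(name): name is "side" or "top" or "wrist"; returns (picture, depth): 400x640x3 uint8, red, green, blue; 400x640 float32, m along the optical axis (not along the pixel's ray), 0 where there is no reading.
- imaging.get_calibration(name): a dict with "fx", "fy", "cx", "cy" (pixels), "rvec" (rotation vector, rad) and "tvec" (3), from world to camera coordinates, as OpenCV has them; the wrist camera has in their place "hand_eye" (4x4, takes a point from camera to tool coordinates, whose origin is the TCP and whose axes are the flange's). Camera axes: x right, y down, z forward; pixel columns grow to the right and rows downward; lengths in m; the calibration is good to about 2 mm. A picture is of the moment at which its call begins: read the wrist's pose just before it. get_calibration takes no time and is no camera call.
- r.close_job(): hands the job in; it is judged then, once.
Trained networks look in the newest picture that a camera, given by its name, has taken for a name from the list of things; names that differ only in an ending like _2 or _b are one class to them, and where a whole thing is asked for, a point or a joint stands for the part that bears it (a point fixed in the world has none). Each returns a list of dicts, best first, with "p" (0 to 1); they miss things now and then, are a little off and sometimes report something else, mostly with a low value. They report only what shows in the picture. A call takes as long as a camera call. They do not tell look-alikes from the thing itself.
- finder.cut_out(camera, query): "region" (400x640 bool, what is visible of it) and "pixel" ([column, row] in pixels, amid what is visible of it).
The state is a dict: "time_s": time; "joints": joint angles; "qd": joint speeds; "joint_torque": joint torques, N m; "tcp_pos": TCP position; "eef_rot": TCP orientation; "contact_force": force on the tool from outside, world axes, zero at the start; "moment": the same for the moment, N m; "gripper_width": finger opening in m; "gripper_force": force on a finger pad.
Only numpy, scipy, OpenCV 4.12 (cv2) and the standard library are available. Lean on these libraries where they do the work, as an engineer would, in place of code of your own. Each camera call takes 0.05 s, during which the arm holds its last target. There are 200 camera calls.

## Task

Two bottles, the tall green one and the shorter amber one, have toppled over in the bottle lane. Stand both upright in the lane and close them up, one behind the other in either order, against the dark bottles still standing at the yellow stop, so that the row is snug with no gaps. They are glass: set them down and bring them together gently, leave the dark bottles where they stand and everything else on the table undisturbed.

Things in the scene. Friction and masses are not known exactly. Their poses are not given: they have to be found in the camera images.
- lane: Fixed bottle lane: straight channel 620 mm long, floor 6 mm above the table, 66 mm wide between two lips 6 mm wide that rise 6 mm above the floor. Origin: middle of its underside, at table height. y runs along it to the yellow stop plate (78 mm wide, 12 mm thick, 100 mm high; inner face at y = +310 mm); the -y end is open. z is up.
- lane_stop (a point): Point on the lane's floor, mid-width, at the foot of the yellow stop's inner face (bottles' side).
- tall_bottle: Toppled green bottle, brass cap, lying in the lane with its cap away from the stop; 54 mm square, 168 mm tall: straight body 105 mm, then 20 mm shoulder, round neck 25 mm across, and a 27 mm wide cap over the last 25 mm; 0.2 to 0.4 kg, centre of mass about 60 mm from the foot. Origin: centre of its foot face; x axis from foot to cap (straight up once it stands).
- short_bottle: Toppled amber bottle, white cap, lying likewise; 54 mm square, 142 mm tall: straight body 80 mm, then 20 mm shoulder, round neck 25 mm across, and a 27 mm wide cap over the last 25 mm; 0.2 to 0.36 kg, centre of mass about 48 mm from the foot. Origin: centre of its foot face; x axis from foot to cap. Either toppled bottle may be the nearer to the stop.
- row_front: Dark standing bottle, red cap, second from the stop: the toppled bottles must join the row here; 54 mm square, 168 mm tall: straight body 105 mm, then 20 mm shoulder, round neck 25 mm across, and a 27 mm wide cap over the last 25 mm; 0.5 kg. Origin: centre of its foot face, z up. It and the one behind stand about 1 mm apart and 1 mm from the stop.
- row_back: Dark standing bottle, red cap, same shape, next to the stop. Origin: centre of its foot face, z up.
- pepper_mill: Bystander: standing steel pepper mill, 54 mm across, 165 mm tall. Origin: centre of its foot.
- tumbler: Bystander: clear tumbler, 76 mm across, 90 mm tall. Origin: centre of its foot.
- fondue_bowl: Bystander: white bowl, 150 mm across, 70 mm high. Origin: centre of its foot.
- spatula: Bystander: spatula 250 mm long with a wooden handle and a pale flat blade, lying flat. Origin: near its middle, underside.
- brush: Bystander: flat brush with a wooden handle, 200 mm long lying flat. Origin: near its middle, underside.
- bread_block: Bystander: small loaf 100 x 70 x 45 mm. Origin: centre of its underside.
There are look-alikes about, which are no part of the job. Leave any blue or purple look-alike of the tall_bottle alone.

How it is judged:
By the outcome, as a careful person would: the job done as asked, in the order asked, and still so for the second after the job is handed in, with the robot touching nothing.
It also fails if it takes over 72 s, if anything falls off the work surface, if the arm or the gripper's body presses on something with over 40 N, if the wrist force passes 120 N, or if a joint passes its speed limit or range.

## Working session

There is one attempt and no reset: what is moved stays moved. The work goes in short steps, Python scripts to look and compute and a shell command to move; the robot and the scene stay as the last step left them, time stands still between calls to the robot, and variables do not carry over. Pictures are saved under pics/ and viewed, at most 10 in all, crops included, and the job is handed in when it is done.

```bash
ls; mkdir -p pics
cat > h.py <<'E'
import numpy as np, cv2
from plant import get_state, imaging, r, finder
from scipy.spatial.transform import Rotation as R
def cam(name, st=None):
    c=imaging.get_calibration(name)
    K=(c["fx"],c["fy"],c["cx"],c["cy"])
    if "hand_eye" in c:
        T=np.eye(4); T[:3,:3]=R.from_euler('xyz',st["eef_rot"],degrees=True).as_matrix(); T[:3,3]=st["tcp_pos"]
        return K, T@np.array(c["hand_eye"])
    M=np.eye(4); M[:3,:3]=cv2.Rodrigues(np.array(c["rvec"],float))[0]; M[:3,3]=np.ravel(c["tvec"])
    return K, np.linalg.inv(M)
def cloud(name, depth, st=None):
    (fx,fy,cx,cy),T=cam(name,st)
    v,u=np.mgrid[:400,:640]
    P=np.stack([(u-cx)/fx*depth,(v-cy)/fy*depth,depth],-1)
    W=P@T[:3,:3].T+T[:3,3]; W[depth<=0]=np.nan
    return W
def shot(name):
    st=get_state(); p,d=imaging.capture(name); return p,d,cloud(name,d,st)
def save(fn,p): cv2.imwrite(fn,cv2.cvtColor(p,cv2.COLOR_RGB2BGR))
E
cat > a.py <<'E'
from h import *
out=[]
for n in ("top","side"):
    p,d,W=shot(n); out.append(p); np.savez(f"{n}0.npz",p=p,d=d,W=W)
    for q in ("tall_bottle","short_bottle","row_front","lane"):
        for f in finder.cut_out(n,q)[:5]:
            w=W[f["region"]]; w=w[~np.isnan(w[:,0])]
            print(n,q,round(f["p"],2),np.round(f["pixel"]),f["region"].sum(),np.round(np.median(w,0),3),np.round(np.percentile(w,[2,98],axis=0),3).tolist())
save("pics/top0.png",out[0]); save("pics/side0.png",out[1])
s=get_state(); print(s["time_s"],s["tcp_pos"],s["eef_rot"],s["gripper_width"])
E
python3 a.py
```

```text
pics
top tall_bottle 0.84 [218. 304.] 955 [0.178 0.318 0.053] [[0.095, 0.272, 0.003], [0.241, 0.368, 0.061]]
top tall_bottle 0.79 [330. 236.] 732 [ 0.401 -0.013  0.055] [[0.353, -0.07, 0.032], [0.452, 0.065, 0.061]]
top tall_bottle 0.71 [307. 182.] 768 [0.573 0.056 0.06 ] [[0.549, -0.038, 0.024], [0.601, 0.119, 0.067]]
top tall_bottle 0.56 [181. 160.] 809 [0.633 0.469 0.053] [[0.554, 0.427, 0.016], [0.691, 0.516, 0.061]]
top short_bottle 0.97 [375. 183.] 654 [ 0.571 -0.153  0.059] [[0.547, -0.237, 0.018], [0.599, -0.102, 0.067]]
top row_front 0.87 [255. 178.] 376 [0.564 0.22  0.118] [[0.548, 0.2, 0.034], [0.596, 0.249, 0.178]]
top lane 0.95 [341. 187.] 2403 [ 0.564 -0.041  0.009] [[0.535, -0.302, 0.002], [0.614, 0.318, 0.101]]
side tall_bottle 0.92 [452. 272.] 2036 [0.19  0.344 0.041] [[0.096, 0.283, 0.003], [0.247, 0.378, 0.055]]
side tall_bottle 0.9 [226. 310.] 2441 [0.636 0.492 0.045] [[0.555, 0.44, 0.005], [0.703, 0.528, 0.055]]
side tall_bottle 0.84 [288. 194.] 474 [0.565 0.071 0.057] [[0.551, -0.041, 0.012], [0.591, 0.126, 0.061]]
side tall_bottle 0.63 [352. 188.] 1035 [0.401 0.01  0.039] [[0.349, -0.066, 0.0], [0.459, 0.075, 0.055]]
side tall_bottle 0.43 [201. 220.] 1314 [0.748 0.243 0.08 ] [[0.729, 0.22, 0.0], [0.775, 0.253, 0.163]]
side short_bottle 0.87 [295. 166.] 484 [ 0.573 -0.106  0.05 ] [[0.549, -0.232, 0.013], [0.599, -0.098, 0.061]]
side short_bottle 0.39 [372. 261.] 1287 [0.366 0.311 0.04 ] [[0.32, 0.263, 0.007], [0.414, 0.326, 0.046]]
side row_front 0.72 [280. 204.] 327 [0.568 0.237 0.123] [[0.55, 0.123, 0.038], [0.604, 0.254, 0.174]]
side lane 0.82 [283. 246.] 2014 [0.558 0.322 0.029] [[0.536, -0.244, 0.002], [0.611, 0.326, 0.099]]
0.5 [ 0.19090287 -0.64738932  0.2265288 ] [ 1.79996161e+02 -5.41616813e-04 -1.63569141e+02] 0.08775258953724017
```

View pics/top0.png

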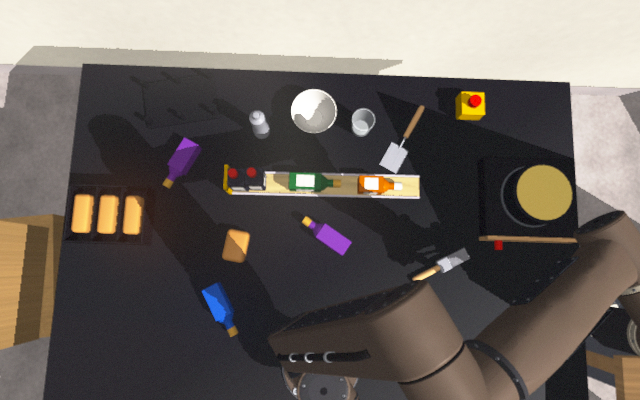

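View pics/side0.png

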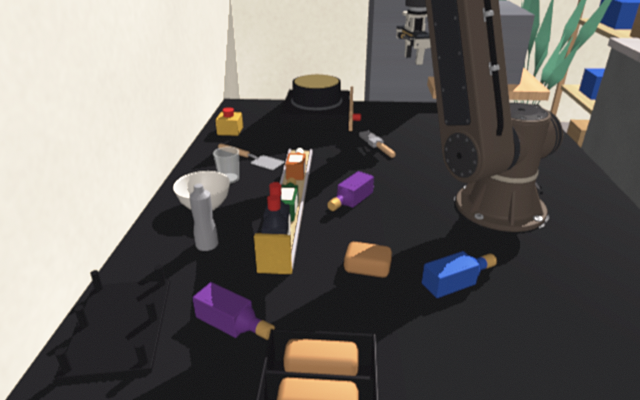

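The top view shows the lane from (225,180) to (420,187), with the stop at its left end and red caps at (232,172) and (251,172).

- **Tall_bottle candidates (top view):** blue (218,304), purple (330,236), purple (181,160) and green (307,182). Only the green one, with its brass cap, lies in the lane, so that is the one.
- **Short_bottle:** the amber one at (375,183).

I'll confirm with one enlarged crop and measure the caps and lane.

```bash
cat > b.py <<'E'
from h import *
z=np.load("top0.npz"); p,W=z["p"],z["W"]
save("pics/crop0.png",cv2.resize(p[155:215,215:430],None,fx=3.6,fy=3.6,interpolation=cv2.INTER_CUBIC))
for n in ("top","side"):
    z=np.load(n+"0.npz"); W=z["W"]; p=z["p"].astype(int)
    x,y,h=W[...,0],W[...,1],W[...,2]
    inl=(x>.5)&(x<.64)&(y>-.36)&(y<.36)
    def st(nm,m):
        w=W[m]; print(n,nm,m.sum(),np.round(np.percentile(w,[3,50,97],axis=0),3).tolist()) if m.sum()>3 else print(n,nm,m.sum())
    st("red caps",inl&(h>.15)&(p[...,0]>2*p[...,1]))
    st("stop yellow",inl&(y>.25)&(h>.02)&(h<.11)&(p[...,0]>100)&(p[...,1]>90)&(p[...,2]<90))
    for a,b in ((-.06,0.0),(-.25,-.19)):   # necks/caps
        st(f"neck {a}",inl&(y>a)&(y<b)&(h>.03)&(h<.07))
    st("tall body",inl&(y>0.01)&(y<.16)&(h>.055)&(h<.075)); st("short body",inl&(y>-.18)&(y<-.06)&(h>.055)&(h<.075))
    fl=inl&(h>-.005)&(h<.02)&(p.sum(-1)>330)
    for c in (-.28,-.07,.03,.15): 
        m=fl&(abs(y-c)<.02); st(f"lane@{c}",m)
E
python3 b.py
python3 - <<'E'
from h import *
import numpy as np
z=np.load("top0.npz")
for q in ("tumbler","fondue_bowl","pepper_mill","spatula"):
    for f in finder.cut_out("top",q)[:1]:
        w=z["W"][f["region"]]; print(q,f["p"],np.round(np.nanpercentile(w,[2,98],axis=0),3).tolist())
E
```

```text
top red caps 157 [[0.559, 0.215, 0.157], [0.572, 0.27, 0.174], [0.585, 0.292, 0.179]]
top stop yellow 113 [[0.534, 0.307, 0.03], [0.557, 0.315, 0.1], [0.609, 0.321, 0.105]]
top neck -0.06 106 [[0.564, -0.044, 0.035], [0.574, -0.025, 0.045], [0.586, -0.002, 0.052]]
top neck -0.25 137 [[0.56, -0.242, 0.035], [0.572, -0.219, 0.046], [0.587, -0.192, 0.054]]
top tall body 560 [[0.551, 0.018, 0.056], [0.576, 0.068, 0.061], [0.602, 0.119, 0.067]]
top short body 404 [[0.548, -0.178, 0.056], [0.573, -0.142, 0.062], [0.599, -0.104, 0.067]]
top lane@-0.28 281 [[0.539, -0.298, 0.002], [0.579, -0.28, 0.008], [0.616, -0.261, 0.016]]
top lane@-0.07 273 [[0.539, -0.088, 0.002], [0.577, -0.07, 0.008], [0.613, -0.051, 0.016]]
top lane@0.03 57 [[0.536, 0.012, 0.004], [0.543, 0.029, 0.01], [0.611, 0.049, 0.018]]
top lane@0.15 290 [[0.535, 0.131, 0.003], [0.576, 0.15, 0.008], [0.612, 0.169, 0.016]]
side red caps 309 [[0.56, 0.222, 0.152], [0.574, 0.279, 0.168], [0.588, 0.297, 0.174]]
side stop yellow 1133 [[0.537, 0.315, 0.022], [0.574, 0.323, 0.064], [0.61, 0.326, 0.099]]
side neck -0.06 57 [[0.566, -0.
[... 241 characters left out ...]
ide short body 219 [[0.55, -0.175, 0.056], [0.575, -0.133, 0.058], [0.601, -0.101, 0.061]]
side lane@-0.28 48 [[0.541, -0.299, -0.002], [0.555, -0.287, 0.005], [0.618, -0.264, 0.013]]
side lane@-0.07 56 [[0.54, -0.088, 0.002], [0.552, -0.076, 0.005], [0.612, -0.052, 0.012]]
side lane@0.03 41 [[0.538, 0.013, -0.0], [0.542, 0.033, 0.007], [0.552, 0.048, 0.013]]
side lane@0.15 83 [[0.536, 0.131, -0.001], [0.546, 0.148, 0.005], [0.559, 0.166, 0.013]]
tumbler 0.74 [[0.549, -0.038, 0.004], [0.615, 0.12, 0.067]]
fondue_bowl 0.96 [[0.747, -0.017, 0.001], [0.877, 0.12, 0.074]]
pepper_mill 0.7 [[0.543, 0.255, 0.008], [0.597, 0.309, 0.178]]
spatula 0.82 [[0.632, -0.315, -0.002], [0.846, -0.187, 0.023]]
```

View pics/crop0.png

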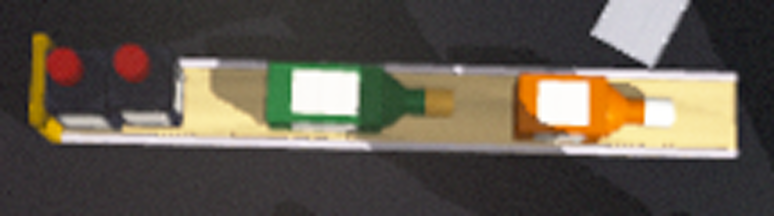

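The crop confirms it: the green bottle with the brass cap (crop 440,102) and the amber one with the white cap (crop 658,112) lie in the lane with their caps away from the stop. The dark pair stands at the stop. I'll approach above the tall bottle's cap.

```bash
python3 -m handwheel '[[0,3,4.7,0,9],[0,6,9.5,0,18],[0,9,14,0,27],[0,12,19,0,36],[0,15,23.7,0,45],[0,18,28.4,0,54],[0,21,33,0,63],[0,24,38,0,73.6]]' 6
python3 -m handwheel '[[0.2,3,4.7,0,0],[0.4,6,9.5,0,0],[0.43,9,14,-1,0],[0.43,12,18.5,-3,0],[0.43,14.5,20.4,-5,0],[0.43,14.5,20.4,-5,0]]'
```

```text
time_s: 1.7
tcp_pos: [0.4318, -0.2659, 0.227]
eef_rot: [-179.9, -0.0, -89.6]
contact_force: [1.1, -0.8, -0.9]
gripper_width: 0.0876
gripper_force: 0.0
time_s: 2.45
tcp_pos: [0.5762, -0.062, 0.1745]
eef_rot: [179.8, -0.0, -89.8]
contact_force: [-1.3, 0.5, 1.2]
gripper_width: 0.05
gripper_force: 0.0
```

```bash
cat > w.py <<'E'
from h import *
import sys
s=get_state(); p,d,W=shot("wrist"); save(sys.argv[1],p); np.savez("w.npz",p=p,d=d,W=W)
print(s["time_s"],np.round(s["tcp_pos"],4),np.round(s["eef_rot"],2),s["gripper_width"],np.round(s["contact_force"],2),np.round(s["joints"],1))
x,y,h=W[...,0],W[...,1],W[...,2]
for q in ("tall_bottle","short_bottle"):
    for f in finder.cut_out("wrist",q)[:2]:
        w=W[f["region"]]; print(q,round(f["p"],2),f["pixel"],np.round(np.nanpercentile(w,[2,50,98],axis=0),4).tolist())
E
python3 w.py pics/w1.png
```

```text
2.45 [ 0.5762 -0.062   0.1745] [ 1.7982e+02 -3.0000e-02 -8.9850e+01] 0.04996237521343101 [-1.34  0.5   1.16] [ 13.2  14.  -15.7  -0.  -60.4 -13. ]
tall_bottle 0.83 [498.4, 206.5] [[0.3523, -0.0814, 0.0046], [0.3954, -0.0494, 0.0541], [0.4318, -0.0184, 0.0564]]
tall_bottle 0.75 [316.5, 256.4] [[0.5542, -0.0455, 0.03], [0.5779, 0.0076, 0.0499], [0.6018, 0.0667, 0.0625]]
short_bottle 0.89 [321.3, 91.5] [[0.5506, -0.2283, 0.0403], [0.5757, -0.1576, 0.0606], [0.6011, -0.1051, 0.0624]]
```

View pics/w1.png

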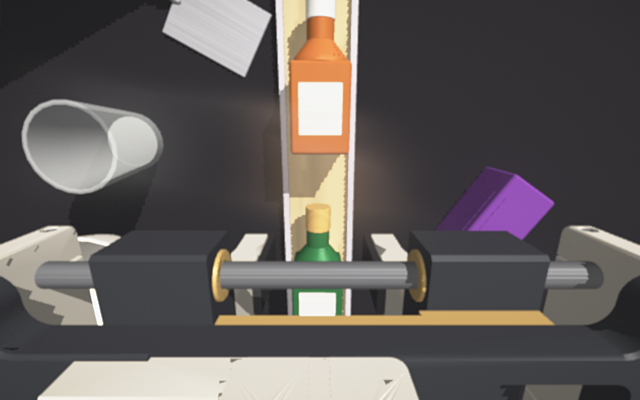

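The wrist view shows the brass cap at (318,217), midway between the fingers, and the amber bottle behind it at (320,90). I'll descend on the tall cap and grip gently.

```bash
python3 -m handwheel '[[0.43,0.1,3,-3,0],[0.43,0.1,3,-8,0],[0.43,0.1,3,-12,0],[0.43,0.1,3,-15,0],[0.43,0.1,3,-15.7,0],[0.43,0.1,3,-15.7,0]]' 8
python3 -m handwheel '[[0.8,0,0,0,0],[0.8,0,0,0,0],[0.8,0,0,0,0],[0.8,0,0,0,0]]' 8
```

```text
time_s: 3.35
tcp_pos: [0.5773, -0.0339, 0.0205]
eef_rot: [-179.9, 0.0, -90.0]
contact_force: [-0.2, -0.4, 0.0]
gripper_width: 0.0497
gripper_force: 0.0
time_s: 3.85
tcp_pos: [0.5773, -0.0334, 0.0201]
eef_rot: [-179.9, 0.0, -90.0]
contact_force: [-0.2, -1.2, 3.8]
gripper_width: 0.0267
gripper_force: 8.0
```

```bash
python3 -m handwheel '[[0.8,0,0.5,2.1,0],[0.8,0,1.2,4.1,0],[0.8,0,2.2,6,0],[0.8,0,3.4,7.7,0],[0.8,-0.1,4.8,9.2,0],[0.8,-0.1,6.4,10.6,0],[0.8,-0.1,8.2,11.7,0],[0.8,-0.1,10.1,12.6,0]]'
python3 -m handwheel '[[0.8,0,2,0.5,0],[0.8,0,4,0.9,0],[0.8,0,6.1,1,0],[0.8,-0.1,8.2,0.9,0],[0.8,-0.1,8.2,0.9,0],[0.8,-0.1,8.2,0.9,0]]'
python3 - <<'E'
from h import *
p,d,W=shot("side"); save("pics/s2.png",cv2.resize(p[90:290,190:430],None,fx=3,fy=3))
np.savez("s2.npz",p=p,W=W)
for f in finder.cut_out("side","tall_bottle"):
    w=W[f["region"]]; print(round(f["p"],2),f["pixel"],np.round(np.nanpercentile(w,[2,50,98],axis=0),4).tolist())
E
```

```text
time_s: 4.85
tcp_pos: [0.5757, 0.069, 0.146]
eef_rot: [180.0, 0.0, -90.0]
contact_force: [-0.2, -0.2, -2.2]
gripper_width: 0.0266
gripper_force: 8.0
time_s: 5.6
tcp_pos: [0.5746, 0.1497, 0.1542]
eef_rot: [180.0, -0.0, -89.9]
contact_force: [0.1, -0.6, -1.9]
gripper_width: 0.0272
gripper_force: 8.0
0.87 [454.8, 272.8] [[0.0969, 0.2838, 0.0021], [0.1903, 0.3442, 0.0409], [0.2465, 0.3782, 0.0546]]
0.87 [223.8, 312.6] [[0.5561, 0.4371, 0.0003], [0.6364, 0.4916, 0.0444], [0.7041, 0.5284, 0.0549]]
0.77 [355.2, 185.3] [[0.3486, -0.0645, 0.0033], [0.399, 0.0082, 0.0406], [0.4555, 0.0742, 0.0544]]
0.63 [283.4, 189.2] [[0.5479, 0.1397, 0.0362], [0.5634, 0.1663, 0.1242], [0.5829, 0.191, 0.1771]]
```

View pics/s2.png

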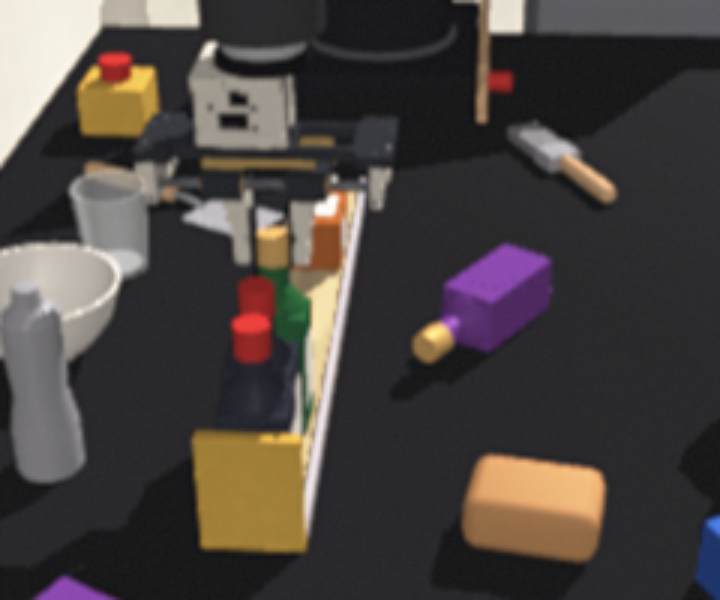

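The crop shows the green bottle hanging upright from its cap (270,245), just short of the dark pair. I'll lower it slowly until the floor takes its weight.

```bash
python3 -m handwheel '[[0.8,0,0,-0.2,0],[0.8,0,0,-0.4,0],[0.8,0,0,-0.5,0],[0.8,0,0,-0.6,0],[0.8,0,0,-0.65,0],[0.8,0,0,-0.65,0],[0.8,0,0,-0.65,0]]'
cat > g.py <<'E'
from h import *
# tilt & faces from wrist + top + side
for n in ("top","side"):
    p,d,W=shot(n); p=p.astype(int); x,y,h=W[...,0],W[...,1],W[...,2]
    inl=(x>.53)&(x<.62)&(y>0)&(y<.31)
    g=inl&(p[...,1]>p[...,0]*1.4)&(p[...,1]>p[...,2]*1.3)&(h>.02)
    if g.sum()>10:
        for a in (.02,.05,.08,.11,.135):
            m=g&(h>=a)&(h<a+.03)
            if m.sum()>5: print(n,"green",a,m.sum(),np.round(np.percentile(W[m],[3,50,97],axis=0),4)[:,:2].tolist())
    m=inl&(h>.15)&(p[...,0]>2*p[...,1])&(p[...,0]>80)
    if m.sum()>5: print(n,"red",np.round(np.percentile(W[m],[3,50,97],axis=0),4).tolist())
s=get_state(); print(s["time_s"],np.round(s["tcp_pos"],4),np.round(s["contact_force"],2),np.round(s["moment"],3))
E
python3 g.py
```

```text
time_s: 6.58
tcp_pos: [0.5769, 0.15, 0.151]
eef_rot: [-179.7, 0.1, -89.9]
contact_force: [-1.5, 0.4, 12.1]
gripper_width: 0.0269
gripper_force: 8.0
top red [[0.5627, 0.215, 0.1592], [0.569, 0.2228, 0.1749], [0.5801, 0.2347, 0.1781]]
side green 0.02 7 [[0.5493, 0.1763], [0.5499, 0.1905], [0.5502, 0.1967]]
side green 0.08 40 [[0.5501, 0.1446], [0.5535, 0.1852], [0.5676, 0.1894]]
side green 0.11 128 [[0.5512, 0.1554], [0.5623, 0.1715], [0.571, 0.1855]]
side green 0.135 27 [[0.5662, 0.1578], [0.5712, 0.1642], [0.5865, 0.1689]]
side red [[0.5608, 0.222, 0.1516], [0.5736, 0.2794, 0.1683], [0.5878, 0.2975, 0.1744]]
6.675 [0.5769 0.15   0.151 ] [-2.34  0.88 12.28] [0.267 0.98  0.01 ]
```

The floor pressed back 12 N about 3 mm early. The side view puts the foot ahead of the cap, so the bottle leans back about 5°. I'll bring the cap forward about the foot edge and ease the pressure.

```bash
python3 -m handwheel '[[0.8,0,0.2,0.2,0],[0.8,0,0.4,0.2,0],[0.8,0,0.6,0.15,0],[0.8,0,0.8,0.1,0],[0.8,0,1.0,0.1,0],[0.8,0,1.2,0.05,0],[0.8,0,1.2,0.05,0]]' 5
python3 g.py
```

```text
time_s: 7.55
tcp_pos: [0.5756, 0.1621, 0.1493]
eef_rot: [-179.9, 0.0, -89.9]
contact_force: [-0.1, 1.1, 6.4]
gripper_width: 0.0267
gripper_force: 5.0
top red [[0.5623, 0.2149, 0.1592], [0.5718, 0.2262, 0.1751], [0.5819, 0.2375, 0.1794]]
side green 0.08 22 [[0.5493, 0.16], [0.5502, 0.1904], [0.5603, 0.1952]]
side green 0.11 120 [[0.551, 0.1604], [0.5618, 0.1786], [0.5699, 0.1927]]
side green 0.135 13 [[0.5654, 0.171], [0.5682, 0.1725], [0.5701, 0.177]]
side red [[0.5607, 0.223, 0.1516], [0.5736, 0.2779, 0.1682], [0.5878, 0.2976, 0.1738]]
7.65 [0.5756 0.162  0.1493] [-0.2   1.08  6.19] [0.369 0.359 0.066]
```

Now I'll let it settle flat on its foot by opening slightly, re-grip firmly, and lift 1 mm before closing up.

```bash
python3 -m handwheel '[[0.8,0,0,0.15,0],[0.75,0,0,0.15,0],[0.65,0,0,0.15,0],[0.65,0,0,0.15,0]]' 5
python3 g.py
python3 w.py pics/w3.png
```

```text
time_s: 8.15
tcp_pos: [0.575, 0.1615, 0.15]
eef_rot: [180.0, -0.0, -90.0]
contact_force: [0.7, 0.1, -0.4]
gripper_width: 0.0305
gripper_force: 0.0
top red [[0.5406, 0.1943, 0.1609], [0.5713, 0.2259, 0.1753], [0.5814, 0.2377, 0.3613]]
side green 0.08 44 [[0.5477, 0.1548], [0.55, 0.1913], [0.5597, 0.1982]]
side green 0.11 107 [[0.5505, 0.1667], [0.5617, 0.1815], [0.5692, 0.1946]]
side green 0.135 14 [[0.5628, 0.1766], [0.5667, 0.1796], [0.5694, 0.1819]]
side red [[0.5607, 0.2224, 0.1511], [0.5736, 0.2788, 0.1684], [0.5877, 0.2977, 0.1742]]
8.25 [0.575  0.1616 0.1501] [ 0.7  -0.19  0.33] [0.026 0.121 0.008]
8.25 [0.575  0.1616 0.1501] [-180.     -0.    -89.97] 0.031098756443563972 [ 0.7  -0.19  0.33] [ 34.4  16.7 -15.4   0.  -57.8 -34.4]
tall_bottle 0.88 [494.0, 31.6] [[0.3906, -0.0002, 0.0041], [0.4349, 0.0237, 0.043], [0.4631, 0.0712, 0.0558]]
tall_bottle 0.81 [319.6, 214.8] [[0.5499, 0.1423, 0.0256], [0.5747, 0.1541, 0.1204], [0.5988, 0.1797, 0.1755]]
```

View pics/w3.png

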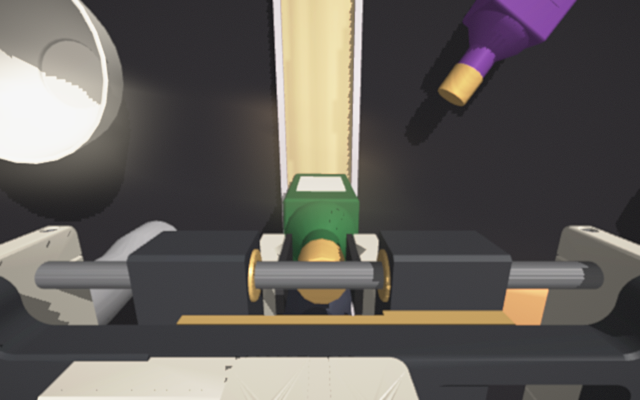

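The wrist view shows the bottle standing flat in the lane, with the shoulder at (320,215) and the cap at (320,270). Its rear face is at y ≈ 0.142, so its centre is near 0.169 and the gap to the row is a few mm. I'll re-centre on the cap, grip firmly, lift 1 mm and creep forward.

```bash
python3 -m handwheel '[[0.65,0,0.4,0,0],[0.65,0,0.75,0,0],[0.65,0,0.75,0,0],[0.8,0,0.75,0,0],[0.8,0,0.75,0,0],[0.8,0,0.75,0,0]]' 20
python3 -m handwheel '[[0.8,0,0,0.1,0],[0.8,0,0,0.15,0],[0.8,0,0,0.15,0],[0.8,0,0,0.15,0]]'
python3 -m handwheel '[[0.8,0,0.05,0,0],[0.8,0,0.1,0,0],[0.8,0,0.1,0,0]]'
python3 -m handwheel '[[0.8,0,0.05,0,0],[0.8,0,0.1,0,0],[0.8,0,0.1,0,0]]'
```

```text
time_s: 9.15
tcp_pos: [0.5748, 0.169, 0.15]
eef_rot: [180.0, 0.0, -90.0]
contact_force: [-0.6, 0.4, 0.1]
gripper_width: 0.0266
gripper_force: 20.0
time_s: 9.65
tcp_pos: [0.5749, 0.169, 0.1514]
eef_rot: [180.0, -0.0, -90.0]
contact_force: [-0.1, 0.2, -3.0]
gripper_width: 0.0266
gripper_force: 20.0
time_s: 10.02
tcp_pos: [0.5749, 0.1702, 0.1516]
eef_rot: [180.0, 0.0, -90.0]
contact_force: [-0.7, -0.6, -2.2]
gripper_width: 0.0265
gripper_force: 20.0
time_s: 10.4
tcp_pos: [0.5749, 0.1711, 0.1516]
eef_rot: [-180.0, -0.0, -90.0]
contact_force: [0.1, -0.7, -3.1]
gripper_width: 0.0263
gripper_force: 20.0
```

```bash
for i in 1 ; do python3 -m handwheel '[[0.8,0,0.05,0,0],[0.8,0,0.1,0,0],[0.8,0,0.1,0,0]]' | grep -E 'tcp|contact'; python3 -m handwheel '[[0.8,0,0.05,0,0],[0.8,0,0.1,0,0],[0.8,0,0.1,0,0]]'| grep -E 'tcp|contact'; done; python3 g.py
```

```text
tcp_pos: [0.5749, 0.1721, 0.1516]
contact_force: [-0.5, 0.4, -2.3]
tcp_pos: [0.5749, 0.1729, 0.1516]
contact_force: [0.8, -1.2, -1.1]
top green 0.08 7 [[0.5466, 0.1467], [0.5472, 0.1484], [0.5961, 0.1953]]
top green 0.11 6 [[0.5849, 0.1487], [0.5886, 0.149], [0.5969, 0.1516]]
top red [[0.5406, 0.2059, 0.1553], [0.5655, 0.2348, 0.1744], [0.579, 0.2803, 0.3527]]
side green 0.08 16 [[0.5484, 0.1735], [0.5492, 0.1918], [0.5518, 0.2041]]
side green 0.11 113 [[0.5504, 0.1672], [0.5596, 0.1874], [0.5685, 0.2013]]
side green 0.135 15 [[0.5646, 0.1787], [0.5665, 0.1832], [0.5688, 0.1873]]
side red [[0.5607, 0.2224, 0.151], [0.5737, 0.2792, 0.1688], [0.5877, 0.2972, 0.174]]
11.25 [0.5749 0.1729 0.1516] [ 0.68 -0.94 -0.07] [-0.504  0.021 -0.023]
```

```bash
python3 -m handwheel '[[0.8,0,0.05,0,0],[0.8,0,0.05,0,0],[0.8,0,0.05,0,0]]' | grep -E 'tcp|contact'; python3 -c "
from h import *
s=get_state();print(s['moment'],s['contact_force'])"; python3 -m handwheel '[[0.8,0,0.05,0,0],[0.8,0,0.05,0,0],[0.8,0,0.05,0,0]]'| grep -E 'tcp|contact';  python3 -c "
from h import *
s=get_state();print(s['moment'],s['contact_force'])"
```

```text
tcp_pos: [0.5749, 0.1735, 0.1516]
contact_force: [-0.3, -1.7, -2.5]
[-0.79477022  0.09281031  0.07048371] [-0.28420472 -1.72952694 -2.4562166 ]
tcp_pos: [0.5749, 0.1739, 0.1516]
contact_force: [0.5, -3.3, 0.0]
[-1.42699014  0.1487913   0.09563879] [ 5.34033086e-01 -3.25964411e+00  2.57659220e-03]
```

Contact with the row is clear, with Fy growing smoothly to -3 N. I'll set it down and release.

```bash
python3 -m handwheel '[[0.8,0,-0.02,-0.05,0],[0.8,0,-0.03,-0.12,0],[0.8,0,-0.03,-0.16,0],[0.8,0,-0.03,-0.16,0]]' | grep -E 'tcp|contact'
python3 -m handwheel '[[0.75,0,0,0,0],[0.65,0,0,0,0],[0.5,0,0,0,0],[0.43,0,0,0,0],[0.43,0,0,3,0],[0.43,0,0,8,0],[0.43,0,-2,12,0],[0.43,0,-6,14,0]]' 6
python3 -m handwheel '[[0.43,0,-6,0,0],[0.43,0,-12,0,0],[0.43,0,-18,0,0],[0.43,0,-24,-2,0],[0.43,0,-30,-5,0],[0.43,0,-34,-10,0],[0.43,0,-34.4,-14,0],[0.43,0,-34.4,-15,0]]'
python3 - <<'E'
from h import *
for n in("side",):
    p,d,W=shot(n); save("pics/s4.png",cv2.resize(p[130:290,220:380],None,fx=4,fy=4)); np.savez("s4.npz",p=p,W=W)
E
python3 w.py pics/w4.png
```

```text
tcp_pos: [0.575, 0.1738, 0.1502]
contact_force: [-1.6, -3.7, 1.6]
time_s: 13.5
tcp_pos: [0.5758, 0.1145, 0.2925]
eef_rot: [-179.8, 0.1, -89.8]
contact_force: [0.5, -0.0, -0.3]
gripper_width: 0.0501
gripper_force: 0.0
time_s: 14.5
tcp_pos: [0.5729, -0.2306, 0.1368]
eef_rot: [179.7, 0.1, -90.1]
contact_force: [0.1, 0.3, 0.3]
gripper_width: 0.0498
gripper_force: 0.0
14.55 [ 0.5737 -0.2301  0.1375] [ 1.7977e+02  3.0000e-02 -9.0010e+01] 0.05007852476629239 [-1.24  0.5   0.18] [ -3.8  19.3 -13.4  -0.  -57.5   3.8]
tall_bottle 0.3 [317.9, 252.7] [[0.5509, -0.2444, 0.0331], [0.5753, -0.1885, 0.0524], [0.6003, -0.1286, 0.0624]]
short_bottle 0.69 [317.0, 250.2] [[0.5507, -0.2444, 0.0303], [0.5753, -0.1885, 0.0524], [0.6006, -0.1282, 0.0624]]
```

View pics/s4.png

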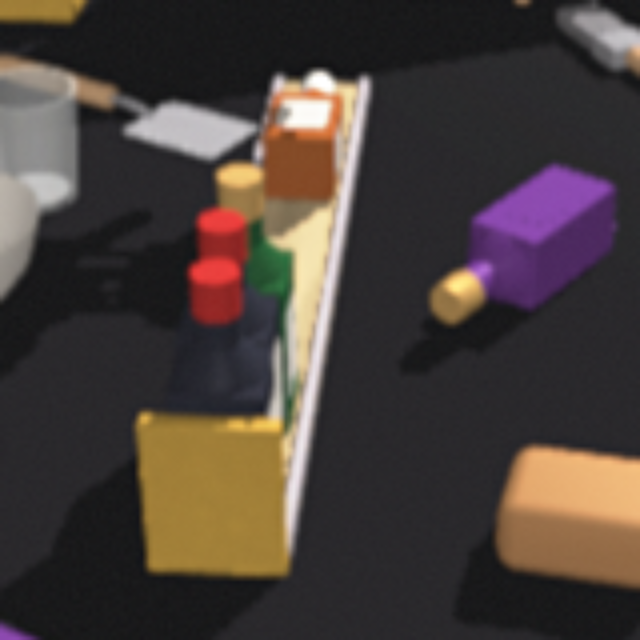

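The crop shows the tall bottle standing against the dark pair, with caps in line at (240,185), (222,232) and (215,285). Next is the short bottle: its cap centre is at y ≈ -0.232, just under the gripper.

```bash
python3 -m handwheel '[[0.43,0.1,-0.2,-4,0],[0.43,0.1,-0.2,-8,0],[0.43,0.1,-0.2,-11,0],[0.43,0.1,-0.2,-11.8,0],[0.43,0.1,-0.2,-11.8,0],[0.43,0.1,-0.2,-11.8,0]]' 8
python3 -m handwheel '[[0.8,0,0,0,0],[0.8,0,0,0,0],[0.8,0,0,0,0],[0.8,0,0,0,0]]' 7
```

```text
time_s: 15.45
tcp_pos: [0.5774, -0.2322, 0.024]
eef_rot: [-179.8, -0.0, -89.9]
contact_force: [0.8, 0.9, 0.2]
gripper_width: 0.05
gripper_force: 0.0
time_s: 15.95
tcp_pos: [0.5759, -0.2323, 0.0222]
eef_rot: [-180.0, -0.0, -90.0]
contact_force: [-0.3, -0.2, 2.9]
gripper_width: 0.0267
gripper_force: 7.0
```

```bash
python3 -m handwheel '[[0.8,0,0.5,1.8,0],[0.8,0,1.1,3.4,0],[0.8,0,2,4.9,0],[0.8,0,3.1,6.3,0],[0.8,0,4.3,7.5,0],[0.8,-0.05,5.7,8.5,0],[0.8,-0.05,7.2,9.4,0],[0.8,-0.1,8.8,10,0]]'
python3 -m handwheel '[[0.8,0,1.7,0.4,0],[0.8,0,3.4,0.7,0],[0.8,0,5.1,0.6,0],[0.8,0,6.8,0.35,0],[0.8,0,7.2,0.3,0],[0.8,0,7.2,0.3,0],[0.8,0,7.2,0.3,0]]'
cat > k.py <<'E'
from h import *
s=get_state(); print(s["time_s"],np.round(s["tcp_pos"],4),np.round(s["contact_force"],2),np.round(s["moment"],3))
for n in ("side","top"):
    p,d,W=shot(n); p=p.astype(int); x,y,h=W[...,0],W[...,1],W[...,2]
    inl=(x>.53)&(x<.62)&(y>-.2)&(y<.22)
    g=inl&(p[...,0]>p[...,1]*1.5)&(p[...,0]>p[...,2]*2.5)&(p[...,0]>60)&(h>.008)&(h<.13)
    for a in (.008,.03,.05,.07,.09,.11):
        m=g&(h>=a)&(h<a+.02)
        if m.sum()>5: print(n,"amber",a,m.sum(),np.round(np.percentile(W[m],[3,50,97],axis=0),4)[:,:2].tolist())
E
python3 k.py
```

```text
time_s: 16.95
tcp_pos: [0.5751, -0.1431, 0.1226]
eef_rot: [-180.0, -0.0, -90.0]
contact_force: [0.4, -0.1, -1.3]
gripper_width: 0.0266
gripper_force: 7.0
time_s: 17.82
tcp_pos: [0.5752, -0.0719, 0.1255]
eef_rot: [-180.0, -0.0, -89.9]
contact_force: [-1.3, -1.4, 6.7]
gripper_width: 0.0267
gripper_force: 7.0
17.825 [ 0.5752 -0.0719  0.1255] [-1.31 -1.39  6.71] [-0.559  0.734  0.068]
side amber 0.008 56 [[0.549, -0.0615], [0.568, -0.0499], [0.5944, -0.0447]]
side amber 0.03 8 [[0.5501, -0.051], [0.5525, -0.0472], [0.5528, -0.045]]
side amber 0.05 10 [[0.5521, -0.0502], [0.5526, -0.0483], [0.6006, -0.0452]]
side amber 0.07 135 [[0.5499, -0.0835], [0.572, -0.0493], [0.6001, -0.0428]]
side amber 0.09 113 [[0.555, -0.0736], [0.5746, -0.0595], [0.5956, -0.0487]]
side amber 0.11 22 [[0.5668, -0.0663], [0.5749, -0.0619], [0.5852, -0.0561]]
```

The amber front face is at y ≈ -0.047 at every height, so the bottle is upright. I'll let it settle and check it.

```bash
python3 -m handwheel '[[0.8,0,0,0.1,0],[0.75,0,0,0.1,0],[0.65,0,0,0.1,0],[0.65,0,0,0.1,0]]' 5
python3 k.py; python3 w.py pics/w5.png
```

```text
time_s: 18.42
tcp_pos: [0.5749, -0.0721, 0.1258]
eef_rot: [180.0, 0.0, -90.0]
contact_force: [-0.0, 0.7, -0.0]
gripper_width: 0.0306
gripper_force: 0.0
18.425 [ 0.5749 -0.0721  0.1258] [-0.02  0.74 -0.04] [ 0.011  0.167 -0.025]
side amber 0.008 59 [[0.5489, -0.0577], [0.5685, -0.0505], [0.5942, -0.0461]]
side amber 0.03 6 [[0.5508, -0.0519], [0.553, -0.0497], [0.5532, -0.0464]]
side amber 0.05 12 [[0.5521, -0.0556], [0.5525, -0.0501], [0.6004, -0.0452]]
side amber 0.07 142 [[0.5496, -0.0776], [0.5724, -0.0521], [0.6, -0.0463]]
side amber 0.09 111 [[0.555, -0.0784], [0.5728, -0.064], [0.5949, -0.0553]]
side amber 0.11 20 [[0.5646, -0.0698], [0.5729, -0.067], [0.5809, -0.0615]]
18.525 [ 0.5749 -0.0721  0.1259] [180.     0.   -89.96] 0.030679411036824557 [0.07 0.42 0.24] [ 12.2  16.5 -19.3  -0.  -54.1 -12.1]
tall_bottle 0.91 [523.5, 226.3] [[0.3636, -0.0828, 0.0053], [0.3971, -0.0542, 0.0542], [0.4185, 0.0196, 0.0565]]
short_bottle 0.65 [319.8, 209.4] [[0.5502, -0.1059, 0.0292], [0.5752, -0.0909, 0.0989], [0.5999, -0.0693, 0.1498]]
short_bottle 0.5 [317.3, 93.2] [[0.5409, -0.2358, 0.0053], [0.5789, -0.1672, 0.0071], [0.6162, 0.0558, 0.0139]]
```

```bash
python3 -m handwheel '[[0.65,0,-0.25,0,0],[0.65,0,-0.5,0,0],[0.65,0,-0.5,0,0],[0.8,0,-0.5,0,0],[0.8,0,-0.5,0,0],[0.8,0,-0.5,0,0],[0.8,0,-0.5,0.2,0],[0.8,0,-0.5,0.4,0]]' 20
python3 -m handwheel '[[0.8,0,2,0,0],[0.8,0,5,0,0],[0.8,0,8,0,0],[0.8,0,11,0,0],[0.8,0,14,0,0],[0.8,0,16,0,0],[0.8,0,17.5,0,0],[0.8,0,18.3,0,0]]'
python3 -m handwheel '[[0.8,0,0.3,-0.1,0],[0.8,0,0.6,-0.2,0],[0.8,0,0.6,-0.2,0],[0.8,0,0.6,-0.2,0]]'
python3 k.py
```

```text
time_s: 19.68
tcp_pos: [0.5746, -0.0771, 0.1296]
eef_rot: [180.0, 0.0, -90.0]
contact_force: [0.2, 0.3, -3.1]
gripper_width: 0.0261
gripper_force: 20.0
time_s: 20.68
tcp_pos: [0.5749, 0.1065, 0.1299]
eef_rot: [180.0, -0.0, -89.9]
contact_force: [-0.2, 0.0, -4.4]
gripper_width: 0.0262
gripper_force: 20.0
time_s: 21.18
tcp_pos: [0.5749, 0.1114, 0.128]
eef_rot: [180.0, -0.0, -90.0]
contact_force: [0.4, -1.2, -3.4]
gripper_width: 0.0258
gripper_force: 20.0
21.175 [0.5749 0.1114 0.128 ] [ 0.43 -1.24 -3.37] [ 0.056  0.129 -0.009]
side amber 0.07 17 [[0.5488, 0.0875], [0.5498, 0.1032], [0.5545, 0.1262]]
side amber 0.09 33 [[0.5519, 0.1037], [0.56, 0.119], [0.5686, 0.1224]]
side amber 0.11 9 [[0.5643, 0.1188], [0.5662, 0.1198], [0.5687, 0.1244]]
```

```bash
cat > m.sh <<'E'
python3 -c "
from h import *
s=get_state();print(np.round(s['tcp_pos'],4),np.round(s['contact_force'],1),'Mx',round(s['moment'][0],2))"
E
python3 -m handwheel '[[0.8,0,0.15,0,0],[0.8,0,0.3,0,0],[0.8,0,0.45,0,0],[0.8,0,0.45,0,0]]' >/dev/null; sh m.sh
python3 -m handwheel '[[0.8,0,0.1,0,0],[0.8,0,0.2,0,0],[0.8,0,0.2,0,0]]'>/dev/null; sh m.sh
```

```text
[0.5749 0.1165 0.128 ] [-0.5 -0.2 -3.8] Mx -0.01
[0.5749 0.1183 0.128 ] [-0.4 -0.1 -2.5] Mx 0.03
```

```bash
python3 -m handwheel '[[0.8,0,0.05,0,0],[0.8,0,0.1,0,0],[0.8,0,0.1,0,0]]'>/dev/null; sh m.sh
```

```text
[0.5749 0.1193 0.128 ] [-1.5  0.1 -3.8] Mx 0.01
```

```bash
python3 -m handwheel '[[0.8,0,0.05,0,0],[0.8,0,0.1,0,0],[0.8,0,0.1,0,0]]'>/dev/null; sh m.sh
```

```text
[0.5749 0.1202 0.128 ] [-0.2 -1.3 -3.7] Mx -0.23
```

```bash
python3 -m handwheel '[[0.8,0,0.03,0,0],[0.8,0,0.06,0,0],[0.8,0,0.06,0,0]]'>/dev/null; sh m.sh
```

```text
[0.5749 0.1208 0.128 ] [-0.6 -1.4 -2.2] Mx -0.43
```

Contact started at y ≈ 0.120, as predicted. I'll add a hair more, set it down, release and retreat clear for a look.

```bash
python3 -m handwheel '[[0.8,0,0.03,-0.08,0],[0.8,0,0.03,-0.15,0],[0.8,0,0.03,-0.2,0],[0.8,0,0.03,-0.23,0],[0.8,0,0.03,-0.23,0]]'>/dev/null; sh m.sh
python3 -m handwheel '[[0.75,0,0,0,0],[0.65,0,0,0,0],[0.5,0,0,0,0],[0.43,0,0,0,0],[0.43,0,0,3,0],[0.43,0,0,8,0],[0.43,0,-2,12,0],[0.43,0,-6,14,0]]' 6 >/dev/null
python3 -m handwheel '[[0.43,0,-3,1,0],[0.43,0,-6,1,0],[0.43,0,-6,1,0]]'
cat > f.py <<'E'
from h import *
p,d,W=shot("wrist"); save("pics/w6.png",p)
ims=[p]
q,d2,W2=shot("side"); 
t,d3,W3=shot("top")
c=lambda im:cv2.resize(im,(395,395),interpolation=cv2.INTER_CUBIC)
save("pics/fin.png",np.hstack([c(p[150:390,200:440]),c(q[150:280,225:355])]))
for n,P,W_ in (("side",q,W2),("top",t,W3),("wrist",p,W)):
    P=P.astype(int);x,y,h=W_[...,0],W_[...,1],W_[...,2]
    inl=(x>.53)&(x<.62)&(y>.05)&(y<.31)
    for nm,m in (("capsRed",inl&(h>.168)&(h<.185)&(P[...,0]>2*P[...,1])),("capTall",inl&(h>.168)&(h<.185)&(P[...,1]>.6*P[...,0])&(y<.195)),("capShort",inl&(h>.142)&(h<.158)&(y<.145)),
      ("amber",inl&(h>.02)&(h<.08)&(P[...,0]>P[...,1]*1.5)&(y<.16)),("green",inl&(h>.02)&(h<.1)&(P[...,1]>P[...,0]*1.4)),("topsAll",inl&(h>.168)&(h<.185))):
        if m.sum()>4: print(n,nm,m.sum(),np.round(np.percentile(W_[m],[3,50,97],axis=0),4).tolist())
E
python3 f.py
```

```text
[0.5751 0.121  0.1262] [-1.6 -3.3  4.9] Mx -1.33
time_s: 25.28
tcp_pos: [0.5748, -0.0002, 0.2758]
eef_rot: [-180.0, 0.0, -90.1]
contact_force: [-0.1, 0.5, -0.2]
gripper_width: 0.0501
gripper_force: 0.0
side capsRed 161 [[0.5613, 0.22, 0.1687], [0.5745, 0.2731, 0.1723], [0.5878, 0.2964, 0.1745]]
side capTall 66 [[0.5633, 0.1648, 0.1683], [0.5741, 0.1786, 0.1722], [0.5861, 0.1883, 0.1742]]
side capShort 21 [[0.5628, 0.1089, 0.1435], [0.5679, 0.1161, 0.1461], [0.5819, 0.1296, 0.1472]]
side green 14 [[0.5475, 0.1686, 0.025], [0.5488, 0.1966, 0.0924], [0.5499, 0.202, 0.0995]]
side topsAll 227 [[0.5618, 0.1683, 0.1683], [0.5744, 0.2358, 0.1723], [0.5873, 0.2949, 0.1742]]
top capTall 13 [[0.5658, 0.161, 0.1728], [0.5745, 0.1641, 0.1762], [0.5827, 0.1667, 0.1782]]
top capShort 61 [[0.5622, 0.1071, 0.1443], [0.5727, 0.1188, 0.149], [0.584, 0.1306, 0.1537]]
top amber 15 [[0.547, 0.0914, 0.0307], [0.5478, 0.0945, 0.066], [0.596, 0.1427, 0.0798]]
top green 18 [[0.5461, 0.1458, 0.0369], [0.5534, 0.1463, 0.0906], [0.5768, 0.149, 0.0994]]
top topsAll 13 [[0.5658, 0.161, 0.1728], [0.5745, 0.1641, 0.1762], [0.5827, 0.1667, 0.1782]]
wrist capShort 410 [[0.564, 0.1071, 0.1466], [0.5751, 0.1174, 0.149], [0.5872, 0.1296, 0.1504]]
wrist amber 225 [[0.5496, 0.0907, 0.0225], [0.5764, 0.0914, 0.0698], [0.6003, 0.0926, 0.0796]]
wrist green 66 [[0.5498, 0.1449, 0.0865], [0.5569, 0.1459, 0.0934], [0.5987, 0.1471, 0.0996]]
```

View pics/fin.png

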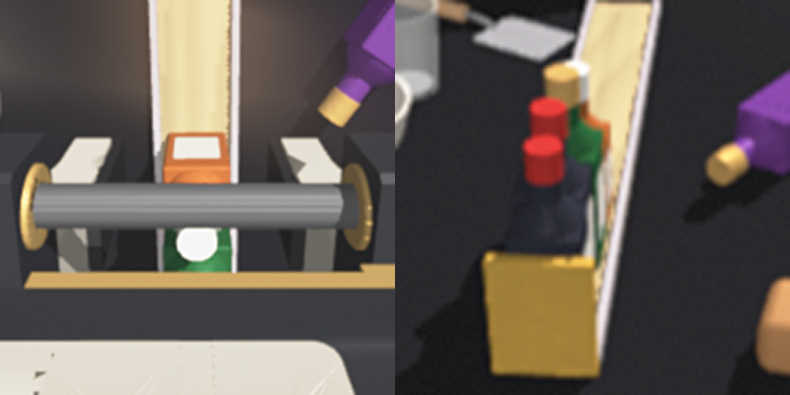

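The row looks closed: the amber rear face is at 0.0914, so its front is at about 0.1454, against the green rear face at 0.1459. I'll check all the joints once from directly above with the wrist camera.

```bash
python3 -m handwheel '[[0.43,0,5,4,0],[0.43,0,10,6,0],[0.43,0,16,6,0],[0.43,0,22,6,0],[0.43,0,22,6,0],[0.43,0,22,6,0]]' >/dev/null
python3 - <<'E'
from h import *
s=get_state(); p,d,W=shot("wrist"); np.savez("w7.npz",p=p,W=W,d=d)
K,T=cam("wrist",s); print(np.round(s["tcp_pos"],3),"cam",np.round(T[:3,3],3),"axis",np.round(T[:3,2],2))
save("pics/w7.png",cv2.resize(p[60:320,200:440],None,fx=2.3,fy=2.3,interpolation=cv2.INTER_CUBIC))
x,y,h=W[...,0],W[...,1],W[...,2]; P=p.astype(int)
inl=(x>.53)&(x<.62)&(y>.05)&(y<.33)
for nm,m in (("red",inl&(h>.165)&(P[...,0]>2*P[...,1])),("brass",inl&(h>.165)&(P[...,1]>.6*P[...,0])&(y<.2)),("white",inl&(h>.14)&(h<.158)&(y<.14))):
    if m.sum(): print(nm,m.sum(),np.round(np.percentile(W[m],[1,50,99],axis=0),4).tolist())
E
```

```text
[0.575 0.222 0.335] cam [0.575 0.151 0.494] axis [-0.    0.27 -0.96]
red 895 [[0.5613, 0.2145, 0.1663], [0.5755, 0.2382, 0.175], [0.589, 0.2936, 0.1767]]
brass 47117 [[0.5309, 0.183, 0.1762], [0.5789, 0.1971, 0.4389], [0.6193, 0.1999, 0.4541]]
white 498 [[0.5629, 0.1058, 0.1414], [0.575, 0.1182, 0.1489], [0.5881, 0.1313, 0.1506]]
```

View pics/w7.png

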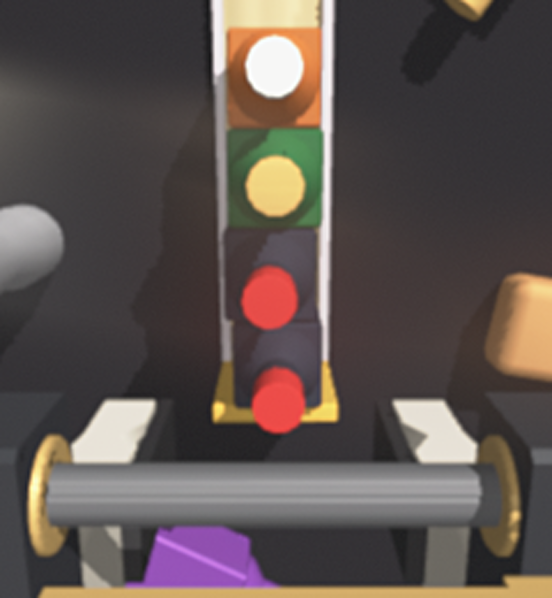

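The overhead view shows all four bottles standing and touching: white cap (275,67), brass (275,185), red (270,297) and red (278,402). I'll check the cap spacing numerically.

Run:
```python
from h import *
z=np.load("w7.npz"); p,W=z["p"].astype(int),z["W"]; x,y,h=W[...,0],W[...,1],W[...,2]
t=(x>.555)&(x<.595)
for nm,m in (("short",t&(h>.147)&(h<.152)&(y<.14)),("tall",t&(h>.172)&(h<.179)&(y>.15)&(y<.195)),("front",t&(h>.173)&(h<.179)&(y>.2)&(y<.25)),("back",t&(h>.173)&(h<.179)&(y>.26)&(y<.31))):
    c=(W[m].min(0)+W[m].max(0))/2; print(nm,m.sum(),np.round(c,4),np.round(np.ptp(W[m],axis=0),4), np.round(np.mean(W[m],0),4))
# dark bands along the centre-side column between amber/green/dark
u=200+int(250/2.3)
for v in range(110,166): print(v,p[v,u].tolist(),round(float(y[v,u]),4),round(float(h[v,u]),3),end=' | ')
```

```text
short 478 [0.5755 0.1179 0.1493] [0.0254 0.0258 0.0044] [0.5755 0.1181 0.1489]
tall 492 [0.5748 0.1726 0.1751] [0.0256 0.0251 0.0042] [0.5749 0.1725 0.1749]
front 433 [0.5773 0.2271 0.175 ] [0.0257 0.0254 0.0038] [0.5773 0.227  0.175 ]
back 385 [0.5732 0.2817 0.175 ] [0.0256 0.026  0.0035] [0.573  0.2817 0.1751]
110 [118, 79, 56] 0.1385 0.091 | 111 [133, 89, 62] 0.1396 0.087 | 112 [145, 94, 65] 0.1409 0.088 | 113 [143, 94, 65] 0.1421 0.087 | 114 [129, 86, 60] 0.1434 0.086 | 115 [108, 81, 60] 0.1446 0.085 | 116 [81, 83, 63] 0.1462 0.109 | 117 [74, 91, 68] 0.1474 0.11 | 118 [77, 95, 70] 0.1486 0.111 | 119 [78, 95, 71] 0.1498 0.112 | 120 [75, 89, 66] 0.151 0.112 | 121 [73, 85, 63] 0.1522 0.116 | 122 [72, 83, 62] 0.1534 0.117 | 123 [71, 83, 62] 0.1546 0.12 | 124 [71, 83, 61] 0.1558 0.119 | 125 [73, 94, 66] 0.1569 0.12 | 126 [75, 106, 71] 0.1581 0.123 | 127 [75, 109, 72] 0.1592 0.124 | 128 [75, 111, 72] 0.1604 0.125 | 129 [74, 111, 73] 0.1615 0.126 | 130 [71, 108, 71] 0.1627 0.126 | 131 [68, 105, 70] 0.1638 0.128 | 132 [71, 101, 68] 0.1649 0.129 | 133 [99, 108, 71] 0.1662 0.128 | 134 [134
[... 348 characters left out ...]
 190, 117] 0.1756 0.175 | 145 [230, 181, 111] 0.1767 0.174 | 146 [199, 160, 99] 0.1777 0.175 | 147 [142, 120, 78] 0.1788 0.175 | 148 [89, 86, 61] 0.1843 0.126 | 149 [68, 74, 57] 0.1856 0.125 | 150 [66, 73, 55] 0.187 0.122 | 151 [69, 75, 57] 0.1882 0.123 | 152 [70, 75, 57] 0.1898 0.12 | 153 [71, 75, 56] 0.1912 0.118 | 154 [71, 78, 58] 0.1925 0.117 | 155 [73, 84, 61] 0.1945 0.112 | 156 [73, 86, 62] 0.1957 0.112 | 157 [74, 84, 61] 0.1969 0.112 | 158 [71, 75, 57] 0.1983 0.112 | 159 [69, 62, 55] 0.2006 0.104 | 160 [72, 61, 59] 0.2011 0.11 | 161 [75, 63, 63] 0.202 0.113 | 162 [75, 63, 63] 0.2036 0.111 | 163 [72, 60, 59] 0.2048 0.112 | 164 [71, 60, 58] 0.2055 0.116 | 165 [70, 58, 57] 0.2065 0.118 |
```

Cap spacings are 54.5, 54.5 and 54.6 mm for 54 mm bodies, so the row is snug. The robot is clear, and I'm handing in.

```bash
python3 -c "
from plant import r
print(r.close_job())"
```

```text
the job is handed in; nothing more can be done
None
```

I stood the green and amber bottles upright and closed them up, green in front of amber, against the dark pair (measured gaps about 0.5 mm), then handed the job in after about 26 s of robot time; no verdict came back.

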